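# Pump up the tile hold-down

## Task

Push the plywood socket tile along its guide until it is right up against the end stop, then press the hand pump's black plunger all the way down and let it spring back, over and over, until the indicator pin beside it stands fully out. Work with the fingertips only: do not lift the tile, do not touch the indicator pin, and leave the other things on the table where they are. Finish with the plunger up and the tile still against its stop.

Things in the scene. Friction and masses are not known exactly. Their poses are not given: they have to be found in the camera images.
- station: hold-down station fixed to the table: aluminium base plate 8 mm thick, spanning x -114 to 126 and y -150 to 150 mm of this frame, with the tile guide on its near half and a grey pump casting on its far half. Origin on the table under the plate, z up. Casting: block at x 45 to 105, y -62 to 88 mm, top 45 mm over the table, with two round bosses up to 60 mm, 48 mm (plunger) and 28 mm (pin) across
- guide_end (a point): middle of the end stop's inner face, at x -55, y 125 mm of the station's frame, at the plate's top. The guide is two straight rails along the station's y, 10 mm high above the plate, inner faces at station x -98 and -12 mm, closed at the +y end by this stop (16 mm high) and open at the -y end. A flat rubber suction pad lies in the plate below the tile's final place
- tile_c (a point): centre of the loose plywood tile in the guide: 80 x 80 x 12 mm, about 90 g, flat on the plate (centre 14 mm over the table), square to the rails within 2 degrees, 3 mm play each side, a steel jack 17 x 22 x 15 mm on its middle. It starts 65 to 115 mm short of the stop and slides to the station's +y; against the stop its centre is at x -55, y 85 mm of the station's frame
- plunger_top (a point): centre of the top of the pump plunger's black round head, 38 mm across and 12 mm thick; it stands at x = 75, y = 50 mm of the station's frame, 96 mm over the table when up, and moves straight down when pressed
- plunger (a joint): how far the plunger is pressed, m: 0 up, 0.020 fully down. Its spring pushes back with about 4 N at the top and 11 N near the bottom, where it meets a hard stop, and returns it by itself in well under half a second when released
- pin (a joint): rise of the indicator pin, m: starts between 0 and 0.012, fully out at about 0.031, where it stops rising and more pumping does no harm. A ratchet: each full stroke (down at least 17 mm, then back to within 4 mm of the top) lifts it a step of about 6 mm, the first one sometimes less; strokes under 15 mm do not advance it past one step. Three to five full strokes are needed. It does not sink back
- pin_tip (a point): centre of the top of the indicator pin, a brass rod 10 mm across in the thin boss, 75 mm from the plunger and not to be touched; at x = 75, y = -25 mm of the station's frame; its height over the table is 64 mm plus the pin's rise
- spare_a_c (a point): centre of a loose spare tile like the other, flat on the table beyond the end stop; not to be used
- spare_b_c (a point): centre of another loose spare tile, flat on the table off the open end of the guide; not to be used
- loose_jack_c (a point): centre of a loose steel network jack 17 x 22 x 15 mm on the station's plate by the pump; a bystander
- plug_c (a point): centre of a small clear plug with a blue boot, 46 x 14 x 12 mm, lying on the station's plate; a bystander
- driver_tool_grip (a point): middle of the handle of a screwdriver 170 mm long lying beyond the station; a bystander
There are look-alikes about, which are no part of the job. Leave any green or turquoise look-alike of the part that bears tile_c alone.

How it is judged:
On the way, in this order (a step that is already met when the one before it is completed fails the run):
1. the tile is up against the end stop, before the pump has been worked (y of tile_c in the frame of station above 0.081 m and x of tile_c in the frame of station between -0.062 and -0.048 m and z of tile_c in the frame of station below 0.018 m and distance of pin_tip from where it was at the start of the episode below 0.002 m), for 0.2 s.
2. the indicator pin stands fully out, with the tile still against its stop (y of tile_c in the frame of station above 0.081 m and x of tile_c in the frame of station between -0.062 and -0.048 m and z of tile_c in the frame of station below 0.018 m and value of joint pin above 0.029 m), for 0.1 s.
At the end, for the whole second after the job is handed in: the tile's centre within 4 mm of its place against the end stop and lying flat between the rails; the pin risen at least 29 mm; the plunger released, within 2 mm of its top (all of step 2 and value of joint plunger below 0.002 m and velocity of joint pin below 0.005 m/s); the robot touches nothing.
It fails at once if the tile is lifted by more than 15 mm (z of tile_c in the frame of station above 0.029 m).
It fails at once if the tile is tipped up by more than 0.4 rad (angle between tile_c's own z axis and vertical above 0.4 rad).
It fails at once if the indicator pin is touched (contact force between any of the arm, the fingers and pin_c0 above 0.5 N).
It fails at once if a bystander is moved by more than 20 mm (distance of any of spare_a_c, spare_b_c, loose_jack_c, plug_c, driver_tool_grip from where it was at the start of the episode above 0.02 m).
It also fails if it takes over 58 s, if anything falls off the work surface, if the arm or the gripper's body presses on something with over 40 N, if the wrist force passes 120 N, or if a joint passes its speed limit or range.

## Robot

A 7-joint arm with a two-finger parallel gripper is mounted at the origin on the work surface. World frame = base frame: x ahead of the robot, y to its left, z up, the work surface at z = 0. Lengths are in m, angles in rad, forces in N, time in s.
With the tool pointing down it reaches from about 0.4 to 0.875 m from the base axis. Payload 19.3 kg.
Tool frame: the origin (TCP) lies midway between the tips of the shut fingers; the grasp point (between the pads) lies manip.hold_point_z behind it (manip.hold_point_z is the distance from the TCP to the grasp point, in m); z points along the fingers, y is the direction in which the jaws open and shut (so a half turn about z gives the same grasp; the last joint's range is limited). The gripper opens to 85 mm and grips with 20 to 120 N. Pads are 22 mm wide; open, the fingers measure 114 mm over their backs; the gripper's body (76 mm by 85 mm) begins 54 mm behind the grasp point. The pads swing forward as they close: fully open they stand 13 mm farther back than shut.
Start: joints at [-1.366, 0.521, -0.036, 1.599, 0.021, 1.021, -0.113], TCP at [0.17, 0.602, 0.231] pointing down, gripper open.
Joint ranges: [-2.91, 2.91], [-0.3, 2.13], [-1.5, 1.42], [0.17, 2.43], [-1.26, 4.41], [0.16, 1.93], [-2.52, 2.52]. Speed limits (rad/s): [1.89, 1.89, 2.39, 2.39, 3.01, 3.01, 3.01].

## Interface

Orientations are given as [roll, pitch, yaw] about the fixed x, y, z axes, in that order (R = Rz(yaw) Ry(pitch) Rx(roll)).
In Python, from rig import manip, cams gives the robot as it stands.
- The arm moves only by the tool jog_arm, never from a script. Its argument "moves" is one flat list of numbers, 5 for each row, row after row: the shift along the tool's x, y, z scaled (see below), then the turn about the tool's z scaled (see below), then the gripper command: -1 is fully open, 1 is shut, values between are in proportion. In form: [dx, dy, dz, turn, gripper, dx, dy, dz, turn, gripper, ...]. A call has exactly 10 rows; each row is the pose to reach, as a shift and turn from the pose commanded when the call began, along the tool's axes at that moment; what a row does not reach only later rows make up. The controller multiplies each number of a shift by 200 mm and each number of a turn by 30 degrees. A row lasts 1/12 s, in which the tool goes at most 41.7 mm and 7.16 degrees, less where a joint would pass 70% of its speed; a pose out of reach is approached as far as the arm can. A call with a number of a shift or a turn outside -1 to 1 is refused whole. A call with a gripper value outside its range is refused whole. The fingers move at their own pace and stop on an object; the grip force is fixed at half the most. Time passes only in rows, so rows that repeat a pose let the fingers close, or fill a call up. It gives the time, the measured TCP pose, the force and the opening at its end, in the units of the state.
- manip.sense(): the state, without advancing time (a new reading comes with each control period).
- cams.get_image(name): name is "scene" or "top" or "wrist"; returns the picture (480x640x3 uint8, red, green, blue); there is no depth.
- cams.camera_info(name): a dict with "fovy" (degrees; the focal length in pixels is half the picture's height over the tangent of half this angle, whatever the lens; pixels are square), "cx", "cy" (the principal point, pixels), "R" (3x3) and "t" (3): a world point X has camera coordinates R X + t; the wrist camera has in their place "T_tool_cam" (4x4, takes a point from camera to tool coordinates, whose origin is the TCP and whose axes are the flange's). Camera axes: x right, y down, z forward; pixel columns grow to the right and rows downward; lengths in m; the calibration is good to about 2 mm. A picture is of the moment at which its call begins: read the wrist's pose just before it. camera_info takes no time and is no camera call.
- manip.finish_job(): hands the job in, once; it reports no verdict.
The state is a dict: "t": time; "qpos": joint angles; "qd": joint speeds; "joint_efforts": joint torques, N m; "tool_pos": TCP position; "orientation": TCP orientation; "force": force on the tool from outside, world axes, zero at the start; "ft_torque": the same for the moment, N m; "gripper_width": finger opening in m.
Only numpy, scipy, OpenCV 4.12 (cv2) and the standard library are available. Lean on these libraries where they do the work, as an engineer would, in place of code of your own. Each camera call takes 0.05 s, during which the arm holds its last target. There are 200 camera calls.

## Working session

There is one attempt and no reset: what is moved stays moved. The work goes in short steps, Python scripts to look and compute and a tool call to move; the robot and the scene stay as the last step left them, time stands still between calls to the robot, and variables do not carry over. Pictures are saved under pics/ and viewed, about 8 in all and at most 12, crops included, and the job is handed in when it is done.

Besides the shell and the picture viewer there is one more tool, called after "Call:" as name(argument=value, ...) on one line, values as JSON. jog_arm: Moves the arm, as the interface text tells. Its arguments: {"type":"object","properties":{"moves":{"type":"array"}},"required":["moves"]}

```bash
ls; mkdir -p pics; python3 - <<'E'
from rig import manip, cams
import cv2
s=manip.sense();print(s['t'],s['tool_pos'],s['orientation'],s['gripper_width'],manip.hold_point_z)
for n in ['top','scene']:
    cv2.imwrite(f'pics/{n}0.png',cams.get_image(n)[:,:,::-1]); print(n,cams.camera_info(n))
E
```

```text
pics
0.0 [0.16955205 0.60121432 0.23074146] [-3.14047015e+00  9.52010116e-05  2.86677687e+00] 0.08536822691342473 0.0187
top {'fovy': 57.11414897626746, 'cx': 318.66358661369566, 'cy': 238.065900374385, 'R': array([[ 0.01576011, -0.99958823, -0.02397878],
       [-0.98818041, -0.01191402, -0.15283171],
       [ 0.15248309,  0.02610401, -0.98796128]]), 't': array([0.06250559, 0.55004405, 0.80953641])}
scene {'fovy': 53.40893863386607, 'cx': 320.0112532918601, 'cy': 235.9750651009524, 'R': array([[ 0.68057709,  0.73248323,  0.01682703],
       [ 0.41690813, -0.36827445, -0.83100032],
       [-0.60249683,  0.57257511, -0.55601737]]), 't': array([-0.40159249, -0.11000302,  1.21477083])}
```

View pics/top0.png

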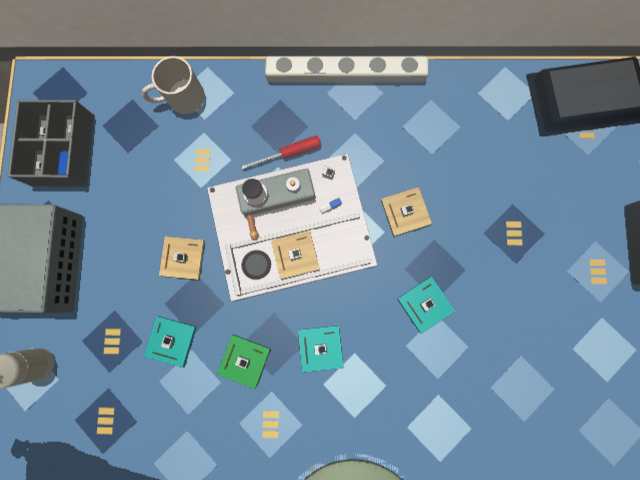

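View pics/scene0.png

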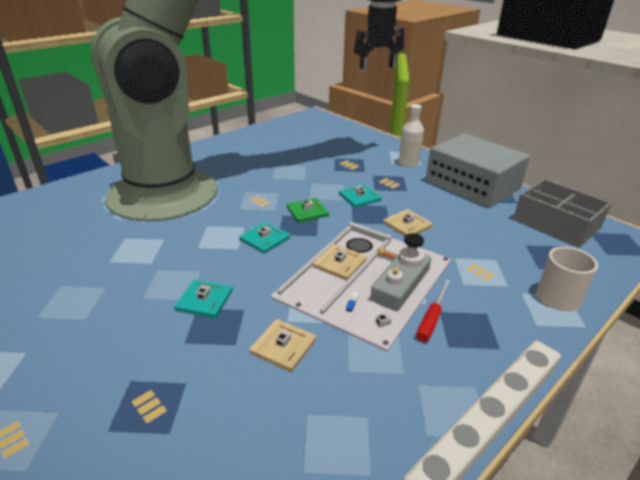

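The plate in the top view spans about (209,190), (347,157), (376,265) and (232,299). Plywood tiles are at (297,254) in the guide, (182,258) beyond the stop and (407,212) off the open end. The green and turquoise ones are look-alikes. The tile at (297,254) fits, because it lies between the rails. I'll confirm with one enlarged crop.

```bash
python3 - <<'E'
import cv2
im=cv2.imread('pics/top0.png')[145:305,195:395]
cv2.imwrite('pics/crop.png',cv2.resize(im,None,fx=4,fy=4,interpolation=cv2.INTER_CUBIC)[:600])
E
```

```text
(no output)
```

View pics/crop.png

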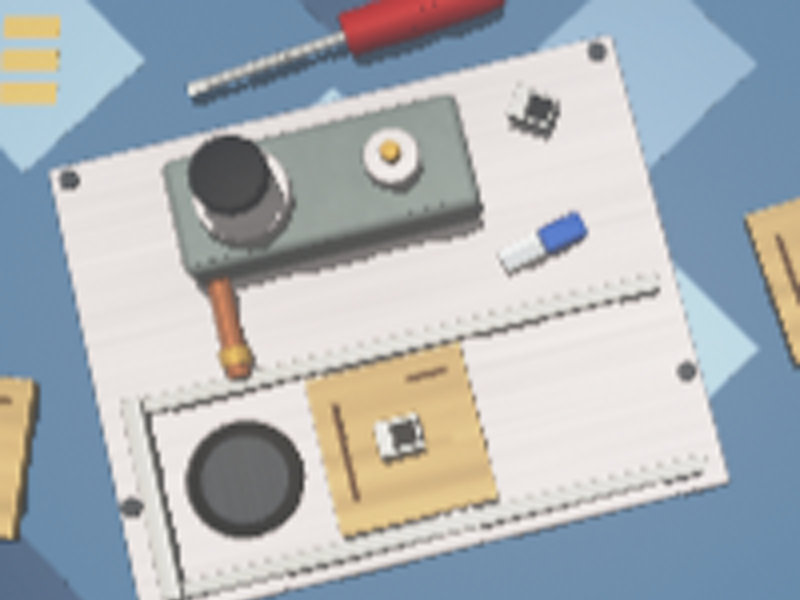

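Crop: the target tile is between the rails, with its centre near crop (402,440) and the jack on it. The plunger head is at crop (228,174) and the pin at (390,150). The dark pad lies between tile and stop. Next I fit the station pose.

```bash
cat > h.py <<'E'
import json, numpy as np
from rig import manip, cams
from scipy.optimize import least_squares
from scipy.spatial.transform import Rotation as Rot
def proj(X,n='top'):
    c=cams.camera_info(n); f=240/np.tan(np.radians(c['fovy'])/2)
    p=np.asarray(X)@np.array(c['R']).T+c['t']; return p[:,:2]/p[:,2:]*f+[c['cx'],c['cy']]
def S2W(st,P):
    P=np.atleast_2d(P).astype(float); x,y,a=st; c,s=np.cos(a),np.sin(a)
    return np.c_[x+c*P[:,0]-s*P[:,1], y+s*P[:,0]+c*P[:,1], P[:,2]]
def W2S(st,P):
    x,y,a=st; c,s=np.cos(a),np.sin(a); d=np.asarray(P[:2])-[x,y]
    return np.array([c*d[0]+s*d[1],-s*d[0]+c*d[1],P[2]])
def go(target,yaw_st=None):
    """numbers from the measured pose to a station point; tool y along station x"""
    st=json.load(open('st.json')); s=manip.sense(); R=Rot.from_euler('xyz',s['orientation'])
    d=R.inv().apply(S2W(st,target)[0]-s['tool_pos'])
    a=st[2]+np.pi/2 ; w=(a-s['orientation'][2]+np.pi/2)%np.pi-np.pi/2
    print('t',round(s['t'],2),'at',np.round(W2S(st,s['tool_pos'])*1e3,1),'num',np.round(d/.2,3),'turn num',round(-np.degrees(w)/30,3),'F',np.round(s['force'],1),'w',round(s['gripper_width'],4))
E
python3 - <<'E'
from h import *
pl=lambda L:(np.array(L)+.5)/4-.5+[195,145]
px=pl([(50,172),(608,37),(728,482),(228,174),(145,400),(390,150)])
P=np.array([(126,150,8),(126,-150,8),(-114,-150,8),(75,50,96),(-12,125,10),(75,-25,70)])/1e3
use=[0,1,2,3]
r=least_squares(lambda q:(proj(S2W(q,P[use]))-px[use]).ravel(),[.62,.1,.23])
print(r.x,'res',np.round(proj(S2W(r.x,P))-px,2).tolist()); json.dump(list(r.x),open('st.json','w'))
tp=pl([(307,380),(462,345),(497,497),(343,537)])
T=np.array([(40,40,20),(40,-40,20),(-40,-40,20),(-40,40,20)])/1e3
def tile(q):
    L=T.copy(); M=S2W((q[0],q[1],q[2]),L); return proj(S2W(r.x,M))
t=least_squares(lambda q:(tile(q)-tp).ravel(),[-.055,0,0]); print('tile in station',t.x,np.abs(t.fun).max())
i=cams.camera_info('wrist'); print(np.round(i['T_tool_cam'],3).tolist(),i['fovy'])
go([-.055,-.12,.15])
E
```

```text
[0.5730395  0.1277692  0.25511847] res [[-0.87, -0.04], [0.73, -0.51], [0.55, 0.46], [-0.39, -0.01], [0.78, 4.36], [-0.33, 0.32]]
tile in station [-0.0546855   0.00285048 -0.00458033] 0.6674657798187695
[[0.001, -0.963, -0.268, 0.068], [1.0, 0.001, -0.001, -0.001], [0.001, -0.268, 0.963, -0.144], [0.0, 0.0, 0.0, 1.0]] 67.52598902405687
t 0.1 at [-271.   560.   230.8] num [-2.65  -2.388  0.406] turn num 1.988 F [ 0.4 -0.3 -1.1] w 0.0854
```

The fit is good (residuals ≤0.9 px). The tile is at station (-55, 3) mm, 82 mm short of the stop. I'll move to behind it, staying high.

Call:
jog_arm(moves=[-0.5,-0.45,0,0.5,1,-1,-0.9,0,1,1,-1,-0.9,0,1,1,-1,-0.9,0,1,1,-1,-0.9,0,1,1,-1,-0.9,0,1,1,-1,-0.9,0,1,1,-1,-0.9,0,1,1,-1,-0.9,0,1,1,-1,-0.9,0,1,1])

```text
t: 0.93
tool_pos: [0.3129, 0.3746, 0.2312]
orientation: [-3.142, -0.0, 2.344]
force: [-0.1, 0.2, -0.6]
gripper_width: -0.0001
```

```bash
python3 -c "
from h import *
go([-.055,-.085,.10])"
```

```text
t 0.93 at [-189.5  304.5  231.2] num [-2.025 -0.38   0.656] turn num 0.989 F [-0.1  0.2 -0.6] w -0.0001
```

Call:
jog_arm(moves=[-1,-0.19,0,0.5,1,-1,-0.19,0,0.99,1,-1,-0.19,0,0.99,1,-1,-0.19,0,0.99,1,-1,-0.19,0,0.99,1,-1,-0.19,0,0.99,1,-1,-0.19,0,0.99,1,-1,-0.19,0,0.99,1,-1,-0.19,0,0.99,1,-1,-0.19,0,0.99,1])

```text
t: 1.77
tool_pos: [0.425, 0.2055, 0.2312]
orientation: [-3.141, -0.0, 1.827]
force: [0.5, 0.5, -0.2]
gripper_width: -0.0
```

```bash
python3 -c "
from h import *
go([-.055,-.085,.10])"
```

```text
t 1.77 at [-123.6  112.6  231.2] num [-0.989  0.342  0.656] turn num 0.003 F [ 0.5  0.5 -0.2] w -0.0
```

Call:
jog_arm(moves=[-0.99,0.34,0,0,1,-0.99,0.34,0,0,1,-0.99,0.34,0,0,1,-0.99,0.34,0,0,1,-0.99,0.34,0,0,1,-0.99,0.34,0.4,0,1,-0.99,0.34,0.65,0,1,-0.99,0.34,0.65,0,1,-0.99,0.34,0.65,0,1,-0.99,0.34,0.65,0,1])

```text
t: 2.6
tool_pos: [0.54, 0.0301, 0.1]
orientation: [-3.137, -0.0, 1.826]
force: [0.1, 0.1, 1.0]
gripper_width: -0.0003
```

```bash
python3 - <<'E'
from h import *
import cv2
go([-.055,-.075,.0135])
a=cams.get_image('top')[145:345,195:435]; b=cams.get_image('wrist')
a=cv2.resize(a,(480,400));b=cv2.resize(b,(320,240));o=np.zeros((400,800,3),np.uint8);o[:,:480]=a;o[:240,480:]=b
cv2.imwrite('pics/p1.png',o[:,:,::-1])
E
```

```text
t 2.6 at [-56.6 -86.1 100. ] num [0.056 0.01  0.433] turn num -0.0 F [0.1 0.1 1. ] w -0.0003
```

View pics/p1.png

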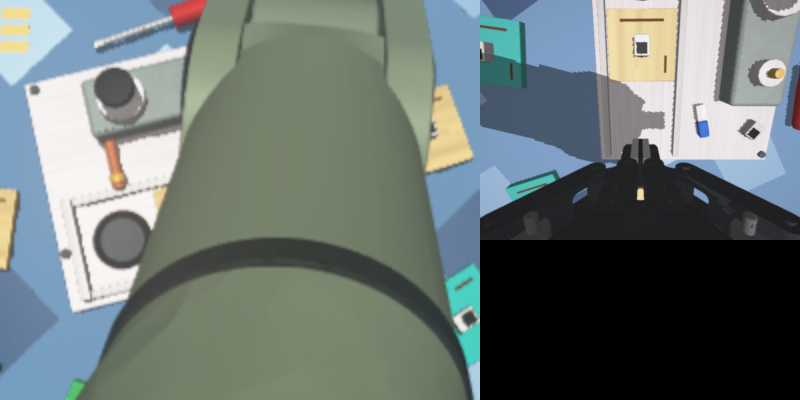

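Wrist view: shut fingers are centred on the tile's rear edge and clear of the rails, with plug and jack to the right. The arm hides the rest from above. Descending behind the tile.

Call:
jog_arm(moves=[0.04,0.01,0.2,0,1,0.04,0.01,0.3,0,1,0.04,0.01,0.37,0,1,0.04,0.01,0.4,0,1,0.04,0.01,0.42,0,1,0.04,0.01,0.43,0,1,0.04,0.01,0.43,0,1,0.04,0.01,0.43,0,1,0.04,0.01,0.43,0,1,0.04,0.01,0.43,0,1])

```text
t: 3.53
tool_pos: [0.5414, 0.038, 0.0159]
orientation: [3.141, 0.0, 1.825]
force: [-0.2, 0.6, 0.4]
gripper_width: 0.0004
```

```bash
python3 -c "
from h import *
go([-.055,.034,.0135])"
```

```text
t 3.53 at [-53.2 -78.9  15.9] num [ 0.565 -0.009  0.012] turn num -0.002 F [-0.2  0.6  0.4] w 0.0004
```

Call:
jog_arm(moves=[0.05,0,0.01,0,1,0.1,0,0.01,0,1,0.15,0,0.01,0,1,0.2,0,0.01,0,1,0.25,0,0.01,0,1,0.3,0,0.01,0,1,0.35,0,0.01,0,1,0.4,-0.005,0.01,0,1,0.45,-0.005,0.01,0,1,0.5,-0.005,0.01,0,1])

```text
t: 4.37
tool_pos: [0.5147, 0.1354, 0.0133]
orientation: [3.142, 0.0, 1.825]
force: [-0.0, -1.0, -0.2]
gripper_width: 0.0001
```

```bash
python3 - <<'E'
from h import *
import cv2
b=cams.get_image('wrist')
cv2.imwrite('pics/p2.png',b[:,:,::-1])
go([-.055,.034,.0135])
E
```

```text
t 4.42 at [-54.5  24.4  13.2] num [ 0.048 -0.003 -0.001] turn num 0.002 F [-0.4  3.7 -0.5] w -0.0004
```

View pics/p2.png

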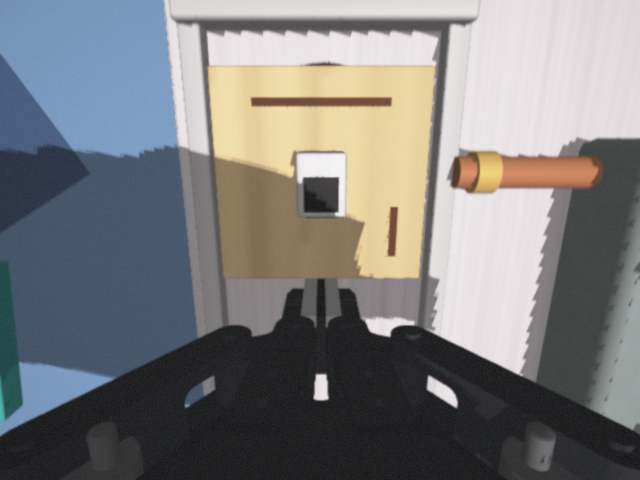

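The tile is square between the rails and about 12 mm short of the stop (stop edge at row ~30, tile edge at row 66). I'll creep on.

Call:
jog_arm(moves=[0.01,0,0,0,1,0.02,0,0,0,1,0.025,0,0,0,1,0.03,0,0,0,1,0.035,0,0,0,1,0.04,0,0,0,1,0.045,0,0,0,1,0.05,0,0,0,1,0.055,0,0,0,1,0.055,0,0,0,1])

```text
t: 5.25
tool_pos: [0.5122, 0.1453, 0.0133]
orientation: [-3.142, -0.0, 1.825]
force: [0.4, -0.2, 0.0]
gripper_width: -0.0001
```

```bash
python3 - <<'E'
from h import *
import cv2
go([-.055,.034,.0135])
b=cams.get_image('wrist')[:300,140:500]
cv2.imwrite('pics/p3.png',b[:,:,::-1])
E
```

```text
t 5.25 at [-54.5  32.3  13.3] num [ 0.008 -0.003 -0.001] turn num -0.002 F [ 0.4 -0.2  0. ] w -0.0001
```

View pics/p3.png

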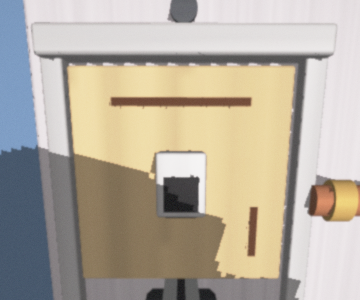

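A thin gap of about 2 mm remains (rows 57–64). Pushing on in 1 mm steps.

Call:
jog_arm(moves=[0.005,0,0,0,1,0.01,0,0,0,1,0.015,0,0,0,1,0.02,0,0,0,1,0.022,0,0,0,1,0.024,0,0,0,1,0.024,0,0,0,1,0.024,0,0,0,1,0.024,0,0,0,1,0.024,0,0,0,1])

```text
t: 6.13
tool_pos: [0.5114, 0.1479, 0.0133]
orientation: [3.142, 0.002, 1.823]
force: [2.6, -11.7, 0.6]
gripper_width: 0.0002
```

```bash
python3 - <<'E'
from h import *
import cv2
go([-.055,.034,.0135])
b=cams.get_image('wrist')[:300,140:500]
cv2.imwrite('pics/p4.png',b[:,:,::-1])
a=cv2.imread('pics/p3.png')
for im in (a,b[:,:,::-1]):
    print(np.round(im[40:76,150:210].mean((1,2))).astype(int).tolist())
E
```

```text
t 6.13 at [-54.6  35.1  13.3] num [-0.005 -0.002 -0.001] turn num -0.005 F [  2.6 -11.7   0.6] w 0.0002
[222, 223, 224, 225, 225, 226, 227, 227, 228, 226, 220, 205, 186, 166, 138, 108, 89, 86, 85, 84, 84, 88, 105, 136, 161, 172, 183, 193, 200, 202, 202, 202, 202, 203, 203, 203]
[222, 222, 222, 222, 222, 221, 221, 221, 222, 223, 223, 224, 225, 225, 226, 227, 228, 228, 226, 218, 202, 183, 162, 131, 99, 95, 126, 170, 193, 200, 201, 202, 202, 202, 202, 202]
```

12 N against the stop and the gap is closed (edge profile now a thin line), so the tile is home. Backing off, rising, then crossing to above the plunger.

Call:
jog_arm(moves=[-0.02,0,0,0,1,-0.08,0,0,0,1,-0.15,0,0,0,1,-0.15,0,-0.2,0,1,-0.15,0,-0.4,0,1,-0.15,0,-0.6,0,1,-0.15,0,-0.65,0,1,-0.15,0,-0.65,0,1,-0.15,0,-0.65,0,1,-0.15,0,-0.65,0,1])

```text
t: 7.02
tool_pos: [0.5182, 0.1204, 0.1425]
orientation: [-3.14, -0.0, 1.825]
force: [0.9, -0.1, 0.1]
gripper_width: -0.0
```

```bash
python3 - <<'E'
from h import *
go([.075,.050,.115])
E
```

```text
t 7.02 at [-55.    6.7 142.5] num [0.217 0.65  0.137] turn num -0.002 F [ 0.9 -0.1  0.1] w -0.0
```

Call:
jog_arm(moves=[0.22,0,0,0,1,0.22,0.2,0,0,1,0.22,0.4,0,0,1,0.22,0.6,0,0,1,0.22,0.65,0,0,1,0.22,0.65,0.06,0,1,0.22,0.65,0.13,0,1,0.22,0.65,0.13,0,1,0.22,0.65,0.13,0,1,0.22,0.65,0.13,0,1])

```text
t: 7.85
tool_pos: [0.6328, 0.1957, 0.1172]
orientation: [-3.141, 0.0, 1.825]
force: [-0.3, -0.7, -0.2]
gripper_width: -0.0001
```

```bash
python3 - <<'E'
from h import *
import cv2
go([.075,.050,.096])
b=cams.get_image('wrist')
a=cams.get_image('scene')[190:330,260:480]
o=np.zeros((480,800,3),np.uint8); o[:270,:360]=cv2.resize(b,(360,270)); o[:280,360:]=cv2.resize(a,(440,280))
cv2.imwrite('pics/p5.png',o[:280,:,::-1])
E
```

```text
t 7.85 at [ 74.9  50.7 117.2] num [-0.003  0.     0.106] turn num -0.002 F [-0.3 -0.7 -0.2] w -0.0001
```

View pics/p5.png

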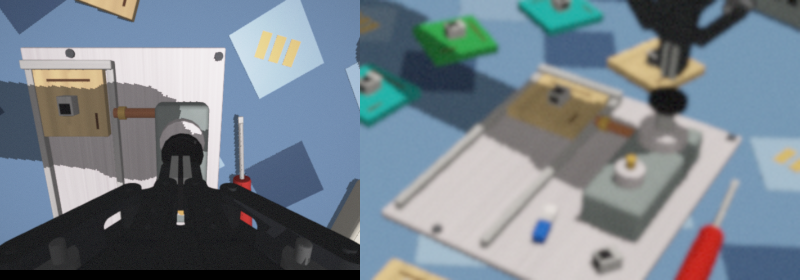

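The fingertips are centred over the plunger head, the pin is clear, and the tile sits at the stop. First press, with a force check.

Call:
jog_arm(moves=[0,0,0.07,0,1,0,0,0.1,0,1,0,0,0.13,0,1,0,0,0.16,0,1,0,0,0.18,0,1,0,0,0.195,0,1,0,0,0.205,0,1,0,0,0.205,0,1,0,0,0.205,0,1,0,0,0.205,0,1])

```text
t: 8.78
tool_pos: [0.6331, 0.1961, 0.0765]
orientation: [-3.141, -0.0, 1.825]
force: [-4.9, -0.2, 10.8]
gripper_width: 0.0002
```

Call:
jog_arm(moves=[0,0,0.01,0,1,0,0,0.01,0,1,0,0,-0.06,0,1,0,0,-0.14,0,1,0,0,-0.14,0,1,0,0,-0.14,0,1,0,0,-0.14,0,1,0,0,-0.14,0,1,0,0,-0.14,0,1,0,0,-0.14,0,1])

```text
t: 9.62
tool_pos: [0.6331, 0.1958, 0.1037]
orientation: [-3.141, 0.0, 1.825]
force: [-1.0, 0.2, -0.1]
gripper_width: -0.0002
```

Call:
jog_arm(moves=[0,0,0.05,0,1,0,0,0.09,0,1,0,0,0.13,0,1,0,0,0.145,0,1,0,0,0.15,0,1,0,0,0.152,0,1,0,0,0.152,0,1,0,0,0.152,0,1,0,0,0.152,0,1,0,0,0.152,0,1])

```text
t: 10.45
tool_pos: [0.6345, 0.1962, 0.0758]
orientation: [3.139, -0.001, 1.824]
force: [-8.7, -1.3, 40.9]
gripper_width: 0.0002
```

Call:
jog_arm(moves=[0,0,0,0,1,0,0,-0.06,0,1,0,0,-0.15,0,1,0,0,-0.15,0,1,0,0,-0.15,0,1,0,0,-0.15,0,1,0,0,-0.15,0,1,0,0,-0.15,0,1,0,0,-0.15,0,1,0,0,-0.15,0,1])

```text
t: 11.28
tool_pos: [0.6332, 0.1959, 0.1035]
orientation: [-3.141, 0.0, 1.825]
force: [-0.0, -0.5, -0.4]
gripper_width: 0.0002
```

```bash
python3 - <<'E'
from h import *
import cv2
go([.075,.050,.074])
a=cams.get_image('scene')[190:330,260:480]
cv2.imwrite('pics/p6.png',cv2.resize(a,None,fx=3,fy=3,interpolation=cv2.INTER_CUBIC)[:,:,::-1])
st=json.load(open('st.json'));print([ (h,np.round((proj(S2W(st,[.075,-.025,.064+h]),'scene')[0]-[260,190])*3,1).tolist()) for h in (0,.01,.02,.031)])
E
```

```text
t 11.28 at [ 75.4  50.7 103.5] num [-0.004 -0.002  0.147] turn num -0.002 F [-0.  -0.5 -0.4] w 0.0002
[(0, [402.1, 244.0]), (0.01, [403.8, 230.7]), (0.02, [405.6, 217.3]), (0.031, [407.6, 202.3])]
```

View pics/p6.png

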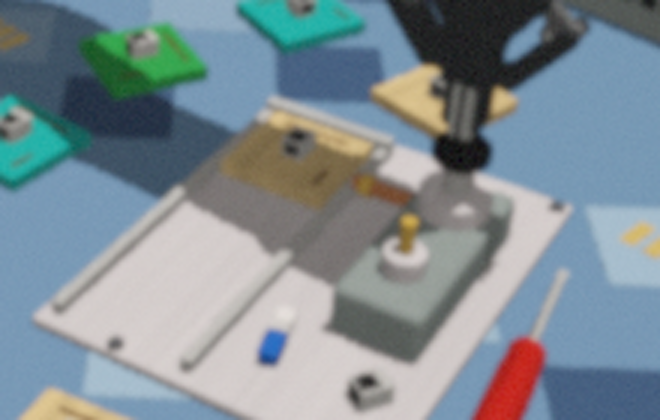

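The pin tip is at row ~218, about 20 mm of rise, so it is advancing. The plunger is up and the tile home. Three more strokes, pressing slightly softer.

Call:
jog_arm(moves=[0,0,0.05,0,1,0,0,0.09,0,1,0,0,0.12,0,1,0,0,0.138,0,1,0,0,0.145,0,1,0,0,0.145,0,1,0,0,0.145,0,1,0,0,0.145,0,1,0,0,0.145,0,1,0,0,0.145,0,1])

```text
t: 12.17
tool_pos: [0.6344, 0.1962, 0.076]
orientation: [3.139, -0.0, 1.825]
force: [-2.1, 0.0, 25.7]
gripper_width: -0.0001
```

Call:
jog_arm(moves=[0,0,0,0,1,0,0,-0.06,0,1,0,0,-0.145,0,1,0,0,-0.145,0,1,0,0,-0.145,0,1,0,0,-0.145,0,1,0,0,-0.145,0,1,0,0,-0.145,0,1,0,0,-0.145,0,1,0,0,-0.145,0,1])

```text
t: 13.0
tool_pos: [0.6332, 0.1959, 0.1035]
orientation: [-3.141, 0.0, 1.825]
force: [-0.2, -0.6, 0.4]
gripper_width: 0.0
```

Call:
jog_arm(moves=[0,0,0.05,0,1,0,0,0.09,0,1,0,0,0.12,0,1,0,0,0.138,0,1,0,0,0.145,0,1,0,0,0.145,0,1,0,0,0.145,0,1,0,0,0.145,0,1,0,0,0.145,0,1,0,0,0.145,0,1])

```text
t: 13.83
tool_pos: [0.6344, 0.1962, 0.076]
orientation: [3.139, -0.0, 1.825]
force: [-3.5, -0.6, 25.9]
gripper_width: 0.0001
```

Call:
jog_arm(moves=[0,0,0,0,1,0,0,-0.06,0,1,0,0,-0.145,0,1,0,0,-0.145,0,1,0,0,-0.145,0,1,0,0,-0.145,0,1,0,0,-0.145,0,1,0,0,-0.145,0,1,0,0,-0.145,0,1,0,0,-0.145,0,1])

```text
t: 14.67
tool_pos: [0.6332, 0.1959, 0.1035]
orientation: [-3.141, 0.0, 1.825]
force: [-0.6, -0.8, -1.0]
gripper_width: -0.0003
```

Call:
jog_arm(moves=[0,0,0.05,0,1,0,0,0.09,0,1,0,0,0.12,0,1,0,0,0.138,0,1,0,0,0.147,0,1,0,0,0.147,0,1,0,0,0.147,0,1,0,0,0.147,0,1,0,0,0.147,0,1,0,0,0.147,0,1])

```text
t: 15.5
tool_pos: [0.6345, 0.1962, 0.076]
orientation: [3.139, -0.0, 1.825]
force: [-4.9, -1.2, 31.3]
gripper_width: -0.0004
```

Call:
jog_arm(moves=[0,0,0,0,1,0,0,-0.06,0,1,0,0,-0.145,0,1,0,0,-0.2,0,1,0,0,-0.3,0,1,0,0,-0.4,0,1,0,0,-0.4,0,1,0,0,-0.4,0,1,0,0,-0.4,0,1,0,0,-0.4,0,1])

```text
t: 16.33
tool_pos: [0.6328, 0.1959, 0.1533]
orientation: [-3.14, 0.0, 1.825]
force: [0.4, 0.3, -0.6]
gripper_width: -0.0
```

```bash
python3 - <<'E'
from h import *
import cv2
go([.075,.050,.074])
a=cams.get_image('scene')[190:330,260:480]
cv2.imwrite('pics/p7.png',cv2.resize(a,None,fx=3,fy=3,interpolation=cv2.INTER_CUBIC)[:,:,::-1])
st=json.load(open('st.json'));print(np.round((proj(S2W(st,[[.075,.05,.096],[-.055,.085,.020],[.075,-.025,.095]]),'scene')-[260,190])*3,1).tolist())
E
```

```text
t 16.33 at [ 75.   50.8 153.3] num [-0.004  0.001  0.397] turn num -0.002 F [ 0.4  0.3 -0.6] w -0.0
[[458.9, 141.6], [295.0, 150.5], [407.6, 202.3]]
```

View pics/p7.png

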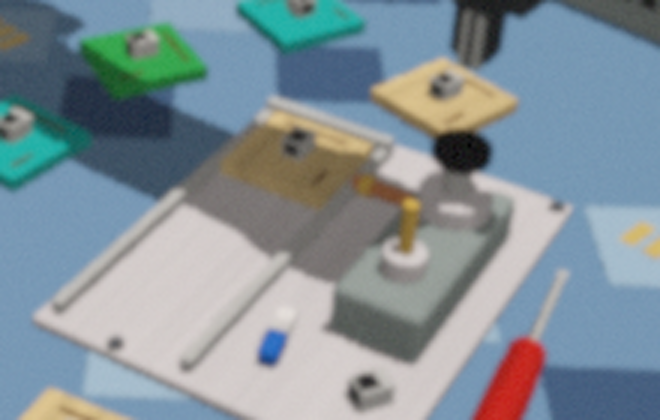

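The pin tip is at row ~202, which matches the 31 mm prediction of 202.3. The plunger head is up, the tile is at the stop and the bystanders are unmoved. The arm is clear, so I'm handing in.

```bash
python3 -c "
from rig import manip
manip.finish_job(); s=manip.sense(); print(s['t'],s['force'])"
```

```text
the job is handed in; nothing more can be done
the job is handed in; nothing more can be done
```

I pushed the tile 82 mm along the guide to its end stop. I then gave the plunger five full strokes and handed the job in at about 16 s with the arm clear.

- **Tile:** the push ended with 12 N of contact force, and the gap to the stop closed in the wrist view. The last scene picture still shows the tile at the stop.
- **Pin:** the tip sits where a 31 mm rise should appear, about row 202 in the crop against a prediction of 202.3.
- **Plunger and surroundings:** the plunger is up, and the bystanders in view have not visibly moved. The wrist force was near zero with the fingertips about 57 mm above the plunger.
- **Off from plan:**
  - The second stroke hit the plunger's hard stop at 41 N through the fingertips, so I pressed later strokes at 26–31 N.
  - The tile reached the stop about 1 mm further along than my fit predicted, which is within the camera calibration error.
  - After hand-in the robot gave no further readings, so I could not check the final second.

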